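Start-of-shift check of the curing oven's emergency stop

ROBOT

A 7-joint arm with a two-finger parallel gripper is mounted at the origin on the work surface. World frame = base frame: x ahead of the robot, y to its left, z up, the work surface at z = 0. Lengths are in m, angles in rad, forces in N, time in s.
With the tool pointing down it reaches from about 0.425 to 0.825 m from the base axis. Payload 3.6 kg.
Tool frame: the origin (TCP) lies at the very end of the fingers, on their centre line; the grasp point (between the pads) lies r.grip_depth behind it (r.grip_depth is the distance from the TCP to the grasp point, in m); y points along the fingers, x is the direction in which the jaws open and shut, and the axes are right-handed (so a half turn about y gives the same grasp; the last joint's range is limited). The gripper opens to 93 mm and grips with 3 to 60 N. Pads are 15 mm wide; open, the fingers measure 128 mm over their backs; the gripper's body (75 mm by 188 mm) begins 65 mm behind the grasp point.
Start: joints at [-1.256, 0.615, -0.013, 1.423, 0.008, 1.103, -0.04], TCP at [0.218, 0.612, 0.219] pointing down, gripper open.
Joint ranges: [-3.12, 3.12], [-0.3, 2.06], [-1.34, 1.32], [0.26, 2.42], [-1.36, 4.5], [0.01, 1.98], [-2.84, 2.84]. Speed limits (rad/s): [2.79, 2.79, 3.14, 3.14, 3.14, 3.14, 3.14].

INTERFACE

Orientations are given as a unit quaternion [w, x, y, z].
In Python, from bench import status, imaging, workorder, r gives the robot as it stands.
- The arm moves only by the shell command python3 -m handwheel 'ROWS'. ROWS is JSON, a list of rows, each an object with "offset": the shift along the tool's x, y, z in mm, a list of three; "rotation": the turn, a rotation vector about the tool's x, y, z in rad, a list of three; "gripper": the closure in counts, from 0 (fully open) to 255 (shut). A call has 1 to 5 rows; each row shifts and turns the commanded pose from where the row before left it, along the tool's axes as they then stand; what a row does not reach is not made up. A row lasts 1/10 s, in which the tool goes at most 50 mm and 8.59 degrees, less where a joint would pass 70% of its speed; a pose out of reach is approached as far as the arm can. A call with a gripper value outside its range is refused whole. The fingers move at their own pace and stop on an object; the grip force is fixed at half the most. Time passes only in rows, so rows that do not move let the fingers close. It gives the time, the measured TCP pose, the force and the opening at its end, in the units of the state.
- status.observe(): the state, without advancing time (a new reading comes with each control period).
- imaging.read_camera(name): name is "scene" or "top"; returns the picture (400x640x3 uint8, red, green, blue); there is no depth.
- imaging.camera_info(name): a dict with "mtx" (3x3 intrinsics, pixels), "k1" (the pictures are not rectified: a ray, as slopes to the right and down, at radius r is drawn at 1 + k1 r^2 times it, then the intrinsics apply), "origin" and "attitude" of the camera in the world. Camera axes: x right, y down, z forward; pixel columns grow to the right and rows downward; lengths in m; the calibration is good to about 2 mm. A picture is of the moment at which its call begins. camera_info takes no time and is no camera call.
- workorder.sign_off(): hands the job in, once; it reports no verdict.
The state is a dict: "time_s": time; "joints": joint angles; "joint_velocities": joint speeds; "joint_efforts": joint torques, N m; "tcp_pos": TCP position; "orientation": TCP orientation; "ft_force": force on the tool from outside, world axes, zero at the start; "torque": the same for the moment, N m; "grip_width": opening from 0.0 (shut) to 1.0 (fully open).
Only numpy, scipy, OpenCV 4.12 (cv2) and the standard library are available. Lean on these libraries where they do the work, as an engineer would, in place of code of your own. Each camera call takes 0.05 s, during which the arm holds its last target.

TASK

Do the start-of-shift check of the curing oven's emergency stop: push the three-lobed mushroom head straight in until it latches, let go so that it is seen to stay in by itself, then push one of its lobes round clockwise with a fingertip until the head springs back out, without taking the head between the fingers. With the stop out again, press the raised reset button on the two-button box and let it come back up. Leave the flush start button and the other things on the bench alone.

Things in the scene. Friction and masses are not known exactly. Their poses are not given: they have to be found in the camera images.
- stop_box: Stop station, left or right of the two-button box: grey box fixed to the bench, 90 x 90 mm (foot 94 mm), top face at 58 mm, a round bezel 50 mm across and 6 mm high on it, the mushroom head above. Origin: centre of its underside, z up, yaw up to 0.6 rad either way. The head's lobes have flat upright flanks, tops 4 mm and undersides 18 mm below the crown, edges rounded 5 mm.
- stop_top (a point): Centre of the flat crown (26 mm across) of the mushroom head, on its axis, 93 mm above the bench when out; moves and turns with the head, z up. The head is a round dome 47 mm across with three broad lobes round it, one along this point's +x axis, the others at 120 degrees to it; each is 23 mm wide and ends 34 mm from the axis.
- stop_plunger (a joint): How far the head is pushed in, m: 0 out, 0.009 at the bottom stop. A spring pushes it out with 5 N at the start, 11 N at the bottom. Pushed beyond about 0.0065 it latches and, let go, stays in at about 0.006.
- stop_twist (a joint): Turn of the head, rad, clockwise from above, 0 (home) to a stop at 1.0. A light spring returns it home when let go. With the head latched in, turning it to about 0.5 frees the latch and the head springs out; this takes about 0.08 N m (3 N at a lobe). Pushing the head in does not turn it.
- button_box: Two-button station: grey box fixed to the bench, 80 mm (its x) x 130 mm (its y), top face at 58 mm. Two round push buttons 23 mm across in steel bezels 30 mm across and 6 mm high: the raised reset button at y = +30 mm, the flush start button at y = -30 mm. Origin: centre of its underside, z up, yaw up to 0.5 rad either way.
- reset_top (a point): Centre of the top of the reset button, which stands 13 mm above its bezel, 77 mm above the bench when out; moves with it. z up.
- reset (a joint): How far the reset button is pressed, m: 0 out, 0.006 fully in; spring, 2.5 N at the start and 5 N fully in; does not latch.
- start_top (a point): Centre of the top of the start button, level with its bezel's rim, 64 mm above the bench; not to be pressed.
- start (a joint): How far the start button is pressed, m: 0 out, 0.006 fully in; same spring as reset.
- figurine: Loose white printed figurine, 97 mm tall on a 40 x 40 mm foot, 60 g. Origin: centre of its underside. To be left alone.
- tape: Loose roll of tape lying flat, 90 mm across, 25 mm high. Origin: centre of its underside. To be left alone.
- wash_bottle: Loose white bottle, 72 mm across, 170 mm tall. Origin: centre of its underside. To be left alone.
- scraper: Loose scraper lying on the bench, about 0.28 m long and low, its x axis from the handle towards the blade. To be left alone.
There are look-alikes about, which are no part of the job. What is shaped like the button_box but purple is not meant.

How it is judged:
By the outcome, as a careful person would: the job done as asked, in the order asked, and still so for the second after the job is handed in, with the robot touching nothing.
It also fails if it takes over 53 s, if anything falls off the work surface, if the arm or the gripper's body presses on something with over 40 N, if the wrist force passes 120 N, or if a joint passes its speed limit or range.

## Working session

There is one attempt and no reset: what is moved stays moved. The work goes in short steps, Python scripts to look and compute and a shell command to move; the robot and the scene stay as the last step left them, time stands still between calls to the robot, and variables do not carry over. Pictures are saved under pics/ and viewed, and the job is handed in when it is done.

```bash
mkdir -p pics; ls; python3 - <<'E'
from bench import status, imaging, workorder, r
import cv2
print(status.observe()); print(r.grip_depth)
for n in("scene","top"):
    im=imaging.read_camera(n); cv2.imwrite(f"pics/{n}0.png",im[:,:,::-1]); print(imaging.camera_info(n))
E
```

```text
pics
{'time_s': 0.0, 'joints': array([-1.2554827 ,  0.61593532, -0.01256055,  1.4248744 ,  0.00808656,
        1.10338998, -0.04037476]), 'joint_velocities': array([-3.67983324e-04,  4.06212687e-04, -1.37906210e-03,  1.26921136e-03,
        1.67126065e-05, -4.23352504e-04, -6.87310073e-04]), 'joint_efforts': array([-5.22213904e-04, -4.58948529e+01,  2.09206128e-01, -1.65743369e+01,
       -6.09880476e-02,  2.04904057e-02,  2.26752691e-04]), 'tcp_pos': array([0.21763222, 0.61165365, 0.217479  ]), 'orientation': array([-0.57720742,  0.57828233,  0.40696178, -0.40841554]), 'ft_force': array([-0.1721754 ,  0.02969173, -0.12768642]), 'torque': array([ 0.02126956, -0.04010544,  0.00811648]), 'grip_width': 0.9954395607508738}
0.0188
{'mtx': array([[414.58944039,   0.        , 315.86685378],
       [  0.        , 414.58944039, 201.76794282],
       [  0.        ,   0.        ,   1.        ]]), 'k1': -0.022452099893690826, 'origin': array([ 1.20346451, -0.54960012,  0.9040271 ]), 'attitude': array([-0.34714376,  0.84143672,  0.38242773, -0.15882218])}
{'mtx': array([[468.01368096,   0.        , 315.7009989 ],
       [  0.        , 468.01368096, 197.94446523],
       [  0.        ,   0.        ,   1.        ]]), 'k1': -0.10868908190221348, 'origin': array([ 0.46430213, -0.02904319,  1.44851099]), 'attitude': array([-0.03847338,  0.71426011, -0.69819478,  0.02960313])}
```

View pics/scene0.png

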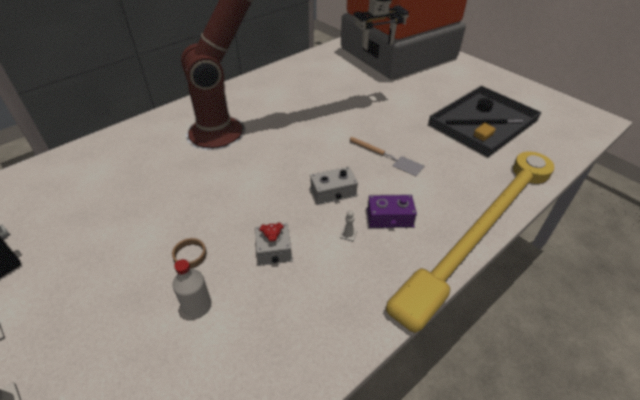

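View pics/top0.png

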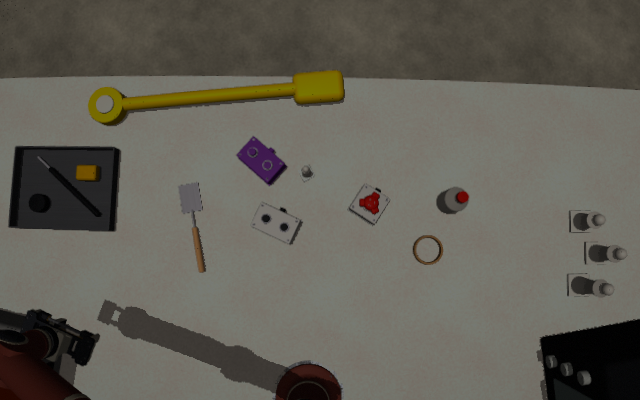

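The scene picture shows the stop box at (272,240), with its red head at (271,231), and the grey button box at (333,184). The purple look-alike is at (392,210). In the top picture they are at (371,203), (277,222) and (262,160). The grey box fits the description and the purple one is excluded. I'll confirm in enlarged crops.

```bash
python3 - <<'E'
import cv2,numpy as np
t=cv2.imread("pics/top0.png");s=cv2.imread("pics/scene0.png")
a=cv2.resize(t[180:250,240:400],None,fx=5,fy=4.0*1.25,interpolation=cv2.INTER_CUBIC)
cv2.imwrite("pics/crop_t.png",a)
b=cv2.resize(s[160:270,240:370],None,fx=5,fy=5,interpolation=cv2.INTER_CUBIC)
cv2.imwrite("pics/crop_s.png",b)
E
```

```text
(no output)
```

View pics/crop_t.png

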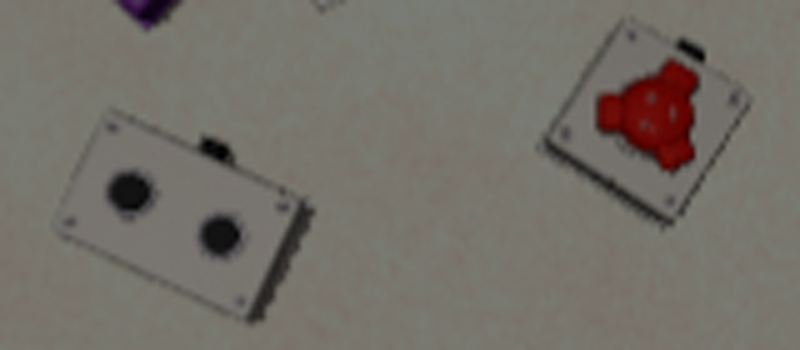

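View pics/crop_s.png

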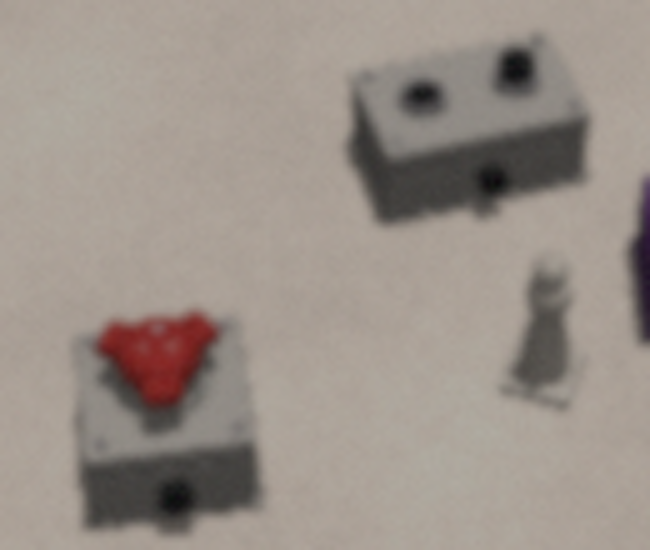

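In the scene crop the right-hand button (515,70) stands up and the left one (420,97) is flush. In the top crop the raised one is therefore the left one (130,192), at the box's +y end. Next I measure.

```bash
cat > h.py <<'E'
import cv2,numpy as np
from scipy.spatial.transform import Rotation as R
from bench import status, imaging, r
def ray(n,p):
    c=imaging.camera_info(n);D=np.array([c['k1'],0,0,0,0.])
    u=cv2.undistortPoints(np.array(p,float).reshape(-1,1,2),c['mtx'],D)[:,0]
    q=c['attitude'];Rm=R.from_quat(np.r_[q[1:],q[0]]).as_matrix()
    return c['origin'],np.c_[u,np.ones(len(u))]@Rm.T
def plane(n,p,z):
    o,d=ray(n,p); return o+d*((z-o[2])/d[:,2])[:,None]
def tri(p1,p2):
    o1,d1=ray("top",[p1]);o2,d2=ray("scene",[p2])
    A=np.c_[d1[0],-d2[0]];s=np.linalg.lstsq(A,o2-o1,rcond=None)[0]
    a=o1+d1[0]*s[0];b=o2+d2[0]*s[1];return (a+b)/2,np.linalg.norm(a-b)
E
python3 - <<'E'
from h import *
t=cv2.imread("pics/top0.png");s=cv2.imread("pics/scene0.png")
def blobs(im,x0,y0,x1,y1,m,name,minA):
    M=np.zeros(im.shape[:2],np.uint8);M[y0:y1,x0:x1]=m[y0:y1,x0:x1]
    n,l,st,c=cv2.connectedComponentsWithStats(M,connectivity=4)
    for i in range(1,n):
        if st[i,4]>=minA: print(name,st[i],c[i])
    return M
for im,n,box,bx2 in((t,"top",(250,200,305,245),(345,180,395,230)),(s,"scene",(305,165,360,200),(250,215,295,265))):
    g=im.max(2); blobs(im,*box,(g<60).astype(np.uint8),n+" dark",8)
    hsv=cv2.cvtColor(im,cv2.COLOR_BGR2HSV)
    red=((hsv[...,1]>120)&((hsv[...,0]<12)|(hsv[...,0]>168))).astype(np.uint8)
    M=blobs(im,*bx2,red,n+" red",20)
    if n=="top":
        c=cv2.findContours(M,cv2.RETR_EXTERNAL,cv2.CHAIN_APPROX_NONE)[0]
        c=max(c,key=len)[:,0]
        P=plane("top",c,.086)[:,:2]
        # supersample mask points
        ys,xs=np.nonzero(M);Q=plane("top",np.c_[xs,ys],.086)[:,:2]
        ctr=Q.mean(0);print("ctr",ctr)
        d=Q-ctr;rr=np.hypot(*d.T);th=np.arctan2(d[:,1],d[:,0])
        f=rr>.024
        print("phase", np.angle(np.sum(np.exp(3j*th[f])*rr[f]))/3, "rmax",rr.max())
        for k in np.arange(-180,180,15):
            m=(abs((np.degrees(th)-k+180)%360-180)<8);print(k,round(rr[m].max()*1000,1),end='; ')
# crop corner estimates (crop_t px/5 + offset)
off=np.array([240,180])
K=lambda L:np.array(L)/5.+off-0.4
print("stop corners",plane("top",K([(627,18),(748,98),(673,220),(547,143)]),.058))
print("bbox corners",plane("top",K([(112,108),(308,203),(252,318),(58,225)]),.058))
print("fig tape", plane("top",[(307,173)],.05),plane("top",[(428,250)],.0125), plane("top",[(456,200)],.085))
E
```

```text
top dark [280 208   7   5  23] [282.82608696 209.82608696]
top dark [262 215   8   7  46] [265.39130435 218.        ]
top dark [290 221  12  23  55] [295.56363636 232.23636364]
top dark [280 223   8   8  47] [283.57446809 226.68085106]
top red [360 192  20  22 272] [370.73897059 202.51470588]
ctr [ 0.58590766 -0.17154765]
phase -0.5665476488026887 rmax 0.03303417360583338
-180 30.9; -165 33.0; -150 33.0; -135 32.5; -120 22.5; -105 21.7; -90 21.3; -75 21.8; -60 25.2; -45 33.0; -30 32.1; -15 32.4; 0 25.3; 15 19.7; 30 21.9; 45 21.3; 60 24.8; 75 33.0; 90 31.7; 105 32.3; 120 22.3; 135 21.4; 150 22.0; 165 22.6; scene dark [340 171   6   6  31] [342.74193548 173.48387097]
scene dark [322 177   5   4  16] [324.  178.5]
scene dark [312 187   4   7  14] [313.21428571 189.92857143]
scene dark [334 192   9   8  48] [337.97916667 195.20833333]
scene dark [315 193   3   5   9] [315.77777778 195.        ]
scene red [260 223  23  18 254] [271.25984252 230.80708661]
stop corners [[ 0.6460651  -0.15658238  0.058     ]
 [ 0.59954615 -0.22960446  0.058     ]
 [ 0.52573578 -0.18557481  0.058     ]
 [ 0.56996421 -0.10987957  0.058     ]]
bbox corners [[0.58509435 0.15037297 0.058     ]
 [0.53101426 0.03155189 0.058     ]
 [0.46205526 0.06299593 0.058     ]
 [0.51437279 0.18035219 0.058     ]]
fig tape [[0.67428287 0.01813    0.05      ]] [[ 0.45021326 -0.35726529  0.0125    ]] [[ 0.59892558 -0.42365039  0.085     ]]
```

```bash
python3 - <<'E'
from h import *
print("reset top-plane",plane("top",[(265.4,218.0)],.074),plane("scene",[(342.7,173.5)],.071),tri((265.4,218),(342.7,173.5)))
print("start",plane("top",[(283.6,226.7)],.064),plane("scene",[(324,178.5)],.064))
print("head",tri((370.74,202.5),(271.26,230.8)),plane("scene",[(271.26,230.8)],.084))
s=status.observe();q=s['orientation'];print(R.from_quat(np.r_[q[1:],q[0]]).as_matrix().round(3))
E
```

```text
reset top-plane [[0.53425397 0.13657344 0.074     ]] [[0.53930063 0.13563459 0.071     ]] (array([0.53529811, 0.13827431, 0.06668343]), np.float64(0.0021025322497923975))
start [[0.51027005 0.08290838 0.064     ]] [[0.51302552 0.0828998  0.064     ]]
head (array([ 0.58713463, -0.1711736 ,  0.08002887]), np.float64(0.002392457342312736)) [[ 0.5908035  -0.17203166  0.084     ]]
[[ 0.335 -0.001 -0.942]
 [ 0.942 -0.002  0.335]
 [-0.002 -1.    -0.   ]]
```

```bash
python3 -m handwheel '[{"offset":[-30,0,-30],"rotation":[0,0,0],"gripper":255},{"offset":[-34,0,-34],"rotation":[0,0,0],"gripper":255},{"offset":[-34,0,-34],"rotation":[0,0,0],"gripper":255},{"offset":[-34,0,-34],"rotation":[0,0,0],"gripper":255},{"offset":[-34,0,-34],"rotation":[0,0,0],"gripper":255}]'
```

```text
time_s: 0.6
tcp_pos: [0.319, 0.3982, 0.2183]
orientation: [-0.578, 0.578, 0.408, -0.408]
ft_force: [0.6, 0.1, -0.2]
grip_width: 0.619
```

```bash
python3 -m handwheel '[{"offset":[-30,0,-30],"rotation":[0,0,0],"gripper":255},{"offset":[-30,0,-30],"rotation":[0,0,0],"gripper":255},{"offset":[-30,0,-30],"rotation":[0,0,0],"gripper":255},{"offset":[-30,0,-30],"rotation":[0,0,0],"gripper":255},{"offset":[-30,0,-30],"rotation":[0,0,0],"gripper":255}]'
python3 -m handwheel '[{"offset":[-30,0,-30],"rotation":[0,0,0],"gripper":255},{"offset":[-30,0,-30],"rotation":[0,0,0],"gripper":255},{"offset":[-30,0,-30],"rotation":[0,0,0],"gripper":255},{"offset":[-30,0,-30],"rotation":[0,0,0],"gripper":255},{"offset":[-30,0,-30],"rotation":[0,0,0],"gripper":255}]'
```

```text
time_s: 1.1
tcp_pos: [0.4099, 0.207, 0.2185]
orientation: [0.578, -0.578, -0.408, 0.408]
ft_force: [1.0, 0.5, -0.5]
grip_width: 0.19
time_s: 1.6
tcp_pos: [0.5009, 0.0156, 0.2184]
orientation: [0.578, -0.578, -0.408, 0.408]
ft_force: [0.3, 0.5, 0.3]
grip_width: 0.006
```

```bash
python3 -m handwheel '[{"offset":[-20,0,-20],"rotation":[0,0.14,0],"gripper":255},{"offset":[0,0,0],"rotation":[0,0.14,0],"gripper":255},{"offset":[0,0,0],"rotation":[0,0.14,0],"gripper":255},{"offset":[0,0,0],"rotation":[0,0.14,0],"gripper":255},{"offset":[0,0,0],"rotation":[0,0.14,0],"gripper":255}]'
python3 -m handwheel '[{"offset":[0,0,0],"rotation":[0,0.144,0],"gripper":255},{"offset":[0,0,0],"rotation":[0,0.144,0],"gripper":255},{"offset":[0,0,0],"rotation":[0,0.144,0],"gripper":255},{"offset":[0,0,0],"rotation":[0,0.144,0],"gripper":255},{"offset":[0,0,0],"rotation":[0,0,0],"gripper":255}]'
```

```text
time_s: 2.1
tcp_pos: [0.5125, -0.0085, 0.2182]
orientation: [0.683, -0.683, -0.182, 0.183]
ft_force: [-0.4, -0.0, -0.8]
grip_width: 0.002
time_s: 2.6
tcp_pos: [0.5125, -0.0082, 0.2182]
orientation: [-0.707, 0.707, -0.017, 0.016]
ft_force: [0.6, -0.5, 0.2]
grip_width: 0.003
```

```bash
python3 -m handwheel '[{"offset":[20,0,-40],"rotation":[0,0,0],"gripper":255},{"offset":[20,0,-40],"rotation":[0,0,0],"gripper":255},{"offset":[20,0,-40],"rotation":[0,0,0],"gripper":255},{"offset":[21,0,-39.5],"rotation":[0,0,0],"gripper":255},{"offset":[0,30,0],"rotation":[0,0,0],"gripper":255}]'
python3 -m handwheel '[{"offset":[0,40,0],"rotation":[0,0,0],"gripper":255},{"offset":[0,40,0],"rotation":[0,0,0],"gripper":255},{"offset":[0,0,0],"rotation":[0,0,0],"gripper":255},{"offset":[0,0,0],"rotation":[0,0,0],"gripper":255}]'
cat > snap.py <<'E'
import sys
from h import *
tag=sys.argv[1];x=sys.argv[2]=="stop"
a=imaging.read_camera("top")[:,:,::-1];b=imaging.read_camera("scene")[:,:,::-1]
cv2.imwrite(f"pics/{tag}_t.png",a);cv2.imwrite(f"pics/{tag}_s.png",b)
if x: a=a[170:240,330:410];b=b[200:270,235:315]
else: a=a[185:255,240:320];b=b[140:210,295:375]
cv2.imwrite(f"pics/{tag}.png",np.hstack([cv2.resize(np.ascontiguousarray(i),None,fx=5,fy=5,interpolation=cv2.INTER_CUBIC) for i in(a,b)]))
s=status.observe();print(s['time_s'],s['tcp_pos'].round(4),s['ft_force'].round(2))
E
python3 snap.py p1 stop
```

```text
time_s: 3.1
tcp_pos: [0.5894, -0.1816, 0.192]
orientation: [-0.703, 0.71, -0.015, 0.022]
ft_force: [-0.2, -0.5, 0.3]
grip_width: 0.005
time_s: 3.5
tcp_pos: [0.5863, -0.1716, 0.1088]
orientation: [0.707, -0.707, 0.016, -0.016]
ft_force: [-0.0, -0.1, 1.8]
grip_width: 0.003
3.6 [ 0.5879 -0.1723  0.111 ] [ 0.02 -0.17  1.7 ]
```

View pics/p1.png

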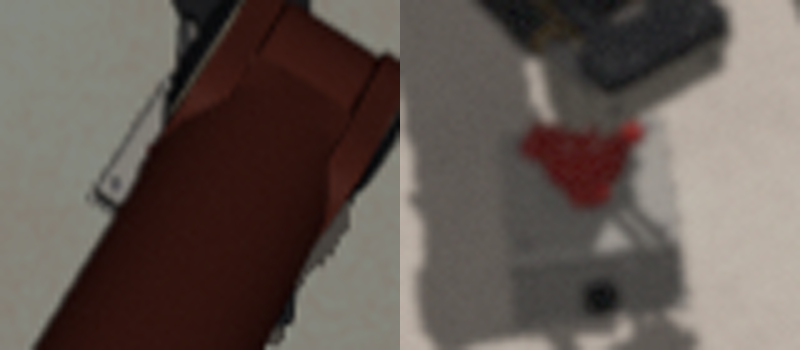

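The scene crop shows the shut fingertips just over the red head at (585,165), and the arm hides the head from the top camera. I'll press down now.

```bash
python3 -m handwheel '[{"offset":[0,7,0],"rotation":[0,0,0],"gripper":255},{"offset":[0,6,0],"rotation":[0,0,0],"gripper":255},{"offset":[0,0,0],"rotation":[0,0,0],"gripper":255}]'
python3 -m handwheel '[{"offset":[0,3,0],"rotation":[0,0,0],"gripper":255},{"offset":[0,3,0],"rotation":[0,0,0],"gripper":255},{"offset":[0,0,0],"rotation":[0,0,0],"gripper":255}]'
```

```text
time_s: 3.9
tcp_pos: [0.5859, -0.1711, 0.0953]
orientation: [0.707, -0.707, 0.017, -0.016]
ft_force: [-0.5, 0.2, 0.3]
grip_width: 0.007
time_s: 4.2
tcp_pos: [0.5866, -0.1716, 0.0904]
orientation: [-0.707, 0.707, -0.016, 0.017]
ft_force: [-0.9, 0.5, 4.9]
grip_width: 0.003
```

```bash
python3 -m handwheel '[{"offset":[0,2,0],"rotation":[0,0,0],"gripper":255},{"offset":[0,2,0],"rotation":[0,0,0],"gripper":255},{"offset":[0,0,0],"rotation":[0,0,0],"gripper":255}]'
python3 -m handwheel '[{"offset":[0,1,0],"rotation":[0,0,0],"gripper":255},{"offset":[0,1,0],"rotation":[0,0,0],"gripper":255},{"offset":[0,0,0],"rotation":[0,0,0],"gripper":255},{"offset":[0,0,0],"rotation":[0,0,0],"gripper":255}]'
```

```text
time_s: 4.5
tcp_pos: [0.5867, -0.1716, 0.087]
orientation: [0.707, -0.707, 0.016, -0.017]
ft_force: [-2.4, 0.5, 8.3]
grip_width: 0.01
time_s: 4.9
tcp_pos: [0.5868, -0.1716, 0.0854]
orientation: [0.707, -0.707, 0.016, -0.017]
ft_force: [-1.9, 1.7, 9.5]
grip_width: 0.004
```

```bash
python3 -m handwheel '[{"offset":[0,1,0],"rotation":[0,0,0],"gripper":255},{"offset":[0,0.5,0],"rotation":[0,0,0],"gripper":255},{"offset":[0,0,0],"rotation":[0,0,0],"gripper":255},{"offset":[0,0,0],"rotation":[0,0,0],"gripper":255}]'
```

```text
time_s: 5.3
tcp_pos: [0.5868, -0.1717, 0.0843]
orientation: [0.707, -0.707, 0.016, -0.017]
ft_force: [-2.2, 1.2, 10.7]
grip_width: 0.004
```

About 8.5 mm in at 10.7 N. I'll let go and check that it stays in.

```bash
python3 -m handwheel '[{"offset":[0,-5,0],"rotation":[0,0,0],"gripper":255},{"offset":[0,-30,0],"rotation":[0,0,0],"gripper":255},{"offset":[-40,-20,40],"rotation":[0,0,0],"gripper":255},{"offset":[-40,0,30],"rotation":[0,0,0],"gripper":255},{"offset":[0,0,0],"rotation":[0,0,0],"gripper":255}]'
python3 -m handwheel '[{"offset":[0,0,0],"rotation":[0,0,0],"gripper":255},{"offset":[0,0,0],"rotation":[0,0,0],"gripper":255},{"offset":[0,0,0],"rotation":[0,0,0],"gripper":255}]'
python3 snap.py p2 stop
python3 - <<'E'
from h import *
a=cv2.imread("pics/p2_s.png")
hsv=cv2.cvtColor(a,cv2.COLOR_BGR2HSV);m=((hsv[...,1]>120)&((hsv[...,0]<12)|(hsv[...,0]>168)))
m[:215]=0;m[265:]=0;m[:,:250]=0;m[:,295:]=0
y,x=np.nonzero(m);print(len(x),x.mean(),y.mean(),x.min(),x.max(),y.min(),y.max(),"before 254 271.26 230.81; 260-282, 223-240")
c=imaging.camera_info("scene")
for z in(.080,.074):
    q=c['attitude'];Rm=R.from_quat(np.r_[q[1:],q[0]]);p=Rm.inv().apply(np.array([.5868,-.1714,z])-c['origin'])
    print(z,cv2.projectPoints(p.reshape(1,1,3),np.zeros(3),np.zeros(3),c['mtx'],np.array([c['k1'],0,0,0]))[0].ravel())
E
```

```text
time_s: 5.8
tcp_pos: [0.508, -0.0989, 0.1324]
orientation: [0.709, -0.705, 0.019, -0.011]
ft_force: [0.5, -0.7, -0.9]
grip_width: 0.009
time_s: 6.1
tcp_pos: [0.5174, -0.1061, 0.134]
orientation: [-0.706, 0.707, -0.016, 0.018]
ft_force: [0.2, 0.2, -0.4]
grip_width: 0.005
6.2 [ 0.5169 -0.1058  0.1337] [ 1.08 -0.37 -0.15]
255 271.2470588235294 232.2078431372549 260 282 225 242 before 254 271.26 230.81; 260-282, 223-240
0.08 [270.6576995 230.8091313]
0.074 [270.83819966 232.30314566]
```

View pics/p2.png

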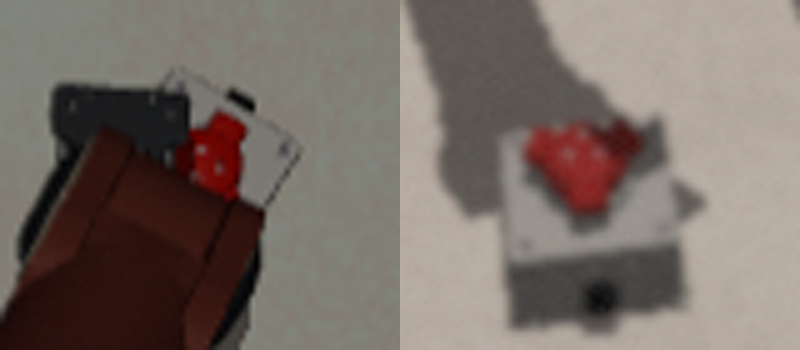

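The head reads 1.4 px lower at (271.2,232.2), which is about 6 mm, so it is latched and holding by itself. The +y lobe's near flank is free for the fingertip, so I'll go beside it.

```bash
python3 -m handwheel '[{"offset":[19,0,-14],"rotation":[0,0,0],"gripper":255},{"offset":[18,0,-13],"rotation":[0,0,0],"gripper":255},{"offset":[0,15,0],"rotation":[0,0,0],"gripper":255},{"offset":[0,0,0],"rotation":[0,0,0],"gripper":255},{"offset":[0,0,0],"rotation":[0,0,0],"gripper":255}]'
python3 snap.py p3 stop
```

```text
time_s: 6.7
tcp_pos: [0.5514, -0.1336, 0.1184]
orientation: [0.707, -0.707, 0.017, -0.016]
ft_force: [0.0, -0.1, 1.1]
grip_width: 0.004
6.8 [ 0.5518 -0.1334  0.1192] [ 0.11 -0.28 -0.33]
```

View pics/p3.png

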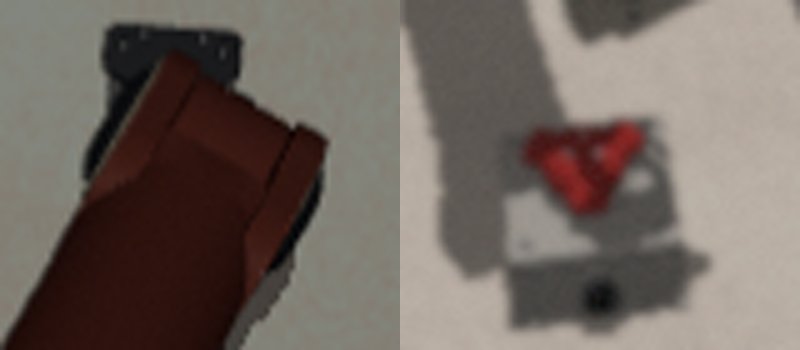

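The scene crop shows the shut fingers, partly out of view, above and behind the +y lobe at (635,140). Now I descend in steps, watching the force.

```bash
python3 -m handwheel '[{"offset":[0,15,-1],"rotation":[0,0,0],"gripper":255},{"offset":[0,10,0],"rotation":[0,0,0],"gripper":255},{"offset":[0,0,0],"rotation":[0,0,0],"gripper":255}]'
python3 -m handwheel '[{"offset":[0,7,0],"rotation":[0,0,0],"gripper":255},{"offset":[0,7,0],"rotation":[0,0,0],"gripper":255},{"offset":[0,6,0],"rotation":[0,0,0],"gripper":255},{"offset":[0,0,0],"rotation":[0,0,0],"gripper":255},{"offset":[0,0,0],"rotation":[0,0,0],"gripper":255}]'
python3 snap.py p4 stop
```

```text
time_s: 7.1
tcp_pos: [0.5506, -0.1339, 0.0928]
orientation: [0.707, -0.707, 0.017, -0.016]
ft_force: [0.4, 0.8, -0.1]
grip_width: 0.003
time_s: 7.6
tcp_pos: [0.5516, -0.1346, 0.0737]
orientation: [-0.707, 0.707, -0.017, 0.017]
ft_force: [0.7, 0.8, 0.4]
grip_width: 0.008
7.7 [ 0.5519 -0.1347  0.0741] [-0.12 -0.65  0.53]
```

View pics/p4.png

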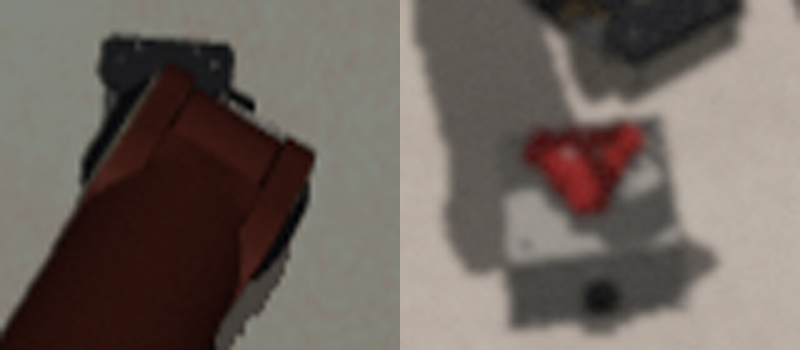

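There is no contact at z = 74 mm, and the head is still in and unturned. I'll push along +x.

```bash
python3 -m handwheel '[{"offset":[3,0,0],"rotation":[0,0,0],"gripper":255},{"offset":[3,0,0],"rotation":[0,0,0],"gripper":255},{"offset":[2,0,0],"rotation":[0,0,0],"gripper":255},{"offset":[0,0,0],"rotation":[0,0,0],"gripper":255}]'
python3 -m handwheel '[{"offset":[2,0,0],"rotation":[0,0,0],"gripper":255},{"offset":[2,0,0],"rotation":[0,0,0],"gripper":255},{"offset":[0,0,0],"rotation":[0,0,0],"gripper":255}]'
```

```text
time_s: 8.1
tcp_pos: [0.5602, -0.1348, 0.0739]
orientation: [-0.707, 0.707, -0.016, 0.017]
ft_force: [-0.5, 0.1, 0.1]
grip_width: 0.007
time_s: 8.4
tcp_pos: [0.5637, -0.1351, 0.0738]
orientation: [-0.707, 0.707, -0.017, 0.016]
ft_force: [0.1, -0.4, 0.5]
grip_width: 0.004
```

```bash
python3 -m handwheel '[{"offset":[2,0,0],"rotation":[0,0,0],"gripper":255},{"offset":[2,0,0],"rotation":[0,0,0],"gripper":255},{"offset":[0,0,0],"rotation":[0,0,0],"gripper":255}]'
python3 snap.py p5 stop
```

```text
time_s: 8.7
tcp_pos: [0.5671, -0.1346, 0.0736]
orientation: [0.707, -0.707, 0.017, -0.016]
ft_force: [-1.8, 1.4, 1.7]
grip_width: 0.005
8.8 [ 0.567  -0.1346  0.0736] [-1.34  1.9   0.71]
```

View pics/p5.png

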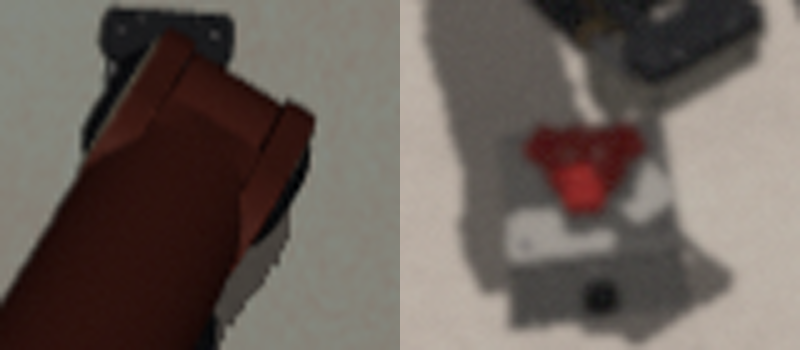

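Contact at x ≈ 0.566. I'll push on.

```bash
python3 -m handwheel '[{"offset":[2,0,0],"rotation":[0,0,0],"gripper":255},{"offset":[2,0,0],"rotation":[0,0,0],"gripper":255},{"offset":[0,0,0],"rotation":[0,0,0],"gripper":255}]'
python3 -m handwheel '[{"offset":[2,0,0],"rotation":[0,0,0],"gripper":255},{"offset":[2,0,0],"rotation":[0,0,0],"gripper":255},{"offset":[0,0,0],"rotation":[0,0,0],"gripper":255}]'
python3 -m handwheel '[{"offset":[2,0,0],"rotation":[0,0,0],"gripper":255},{"offset":[0,0,0],"rotation":[0,0,0],"gripper":255}]'
python3 snap.py p6 stop
```

```text
time_s: 9.1
tcp_pos: [0.5712, -0.1343, 0.0735]
orientation: [0.708, -0.706, 0.017, -0.016]
ft_force: [-3.5, 2.8, 0.6]
grip_width: 0.001
time_s: 9.4
tcp_pos: [0.5752, -0.1341, 0.0735]
orientation: [0.708, -0.706, 0.017, -0.016]
ft_force: [-3.4, 4.9, 0.8]
grip_width: 0.005
time_s: 9.6
tcp_pos: [0.5771, -0.1342, 0.0735]
orientation: [0.708, -0.706, 0.017, -0.016]
ft_force: [-3.5, 4.6, 2.6]
grip_width: 0.006
9.7 [ 0.5771 -0.1342  0.0735] [-3.18  4.05  2.44]
```

View pics/p6.png

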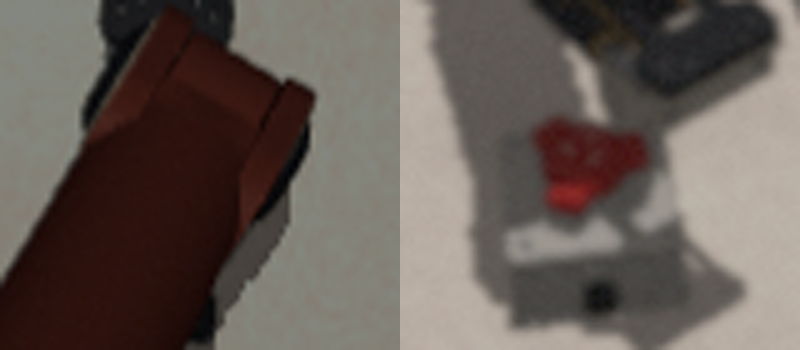

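The head has turned clockwise: its front lobe moved from (585,190) to (570,195) in the crop. I'll continue, easing slightly outward.

```bash
python3 -m handwheel '[{"offset":[2,0,0.5],"rotation":[0,0,0],"gripper":255},{"offset":[1.5,0,0.5],"rotation":[0,0,0],"gripper":255},{"offset":[0,0,0],"rotation":[0,0,0],"gripper":255}]'
python3 snap.py p7 stop
```

```text
time_s: 10.0
tcp_pos: [0.5816, -0.1353, 0.0738]
orientation: [-0.707, 0.707, -0.016, 0.017]
ft_force: [-2.5, 1.6, 1.0]
grip_width: 0.004
10.1 [ 0.5813 -0.1352  0.0738] [-2.7   2.08  1.03]
```

View pics/p7.png

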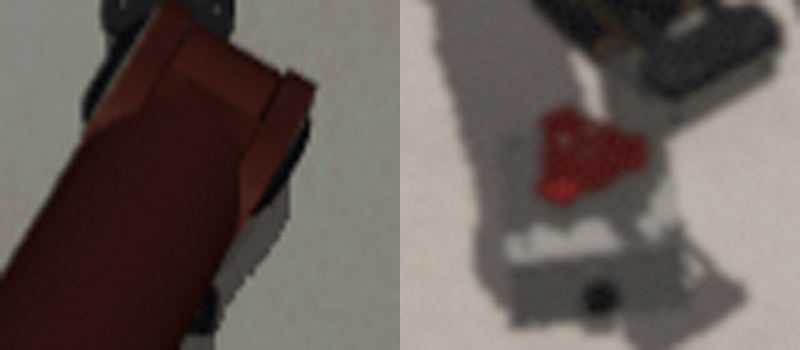

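The head's outline has jumped up about 2 px, its lower edge going from y = 213 to 203 in the crop, so it has sprung out. I'll back off the way I came, then lift.

```bash
python3 -m handwheel '[{"offset":[-5,0,1],"rotation":[0,0,0],"gripper":255},{"offset":[-10,0,1],"rotation":[0,0,0],"gripper":255},{"offset":[-10,0,3],"rotation":[0,0,0],"gripper":255},{"offset":[-8,0,5],"rotation":[0,0,0],"gripper":255},{"offset":[0,-15,0],"rotation":[0,0,0],"gripper":255}]'
python3 -m handwheel '[{"offset":[0,-40,0],"rotation":[0,0,0],"gripper":255},{"offset":[-30,0,40],"rotation":[0,0,0],"gripper":255},{"offset":[-10,0,45],"rotation":[0,0,0],"gripper":255},{"offset":[0,0,45],"rotation":[0,0,0],"gripper":255},{"offset":[0,0,0],"rotation":[0,0,0],"gripper":255}]'
python3 snap.py p8 stop
python3 - <<'E'
from h import *
for n,l,b in(("s","250 215 295 265","254 271.26 230.81; 260-282, 223-240"),("t","345 180 395 230","272 370.74 202.51 360-379 192-213")):
    a=cv2.imread(f"pics/p8_{n}.png");x0,y0,x1,y1=map(int,l.split())
    hsv=cv2.cvtColor(a,cv2.COLOR_BGR2HSV);m=((hsv[...,1]>120)&((hsv[...,0]<12)|(hsv[...,0]>168)))
    k=np.zeros_like(m);k[y0:y1,x0:x1]=m[y0:y1,x0:x1]
    y,x=np.nonzero(k);print(len(x),x.mean(),y.mean(),x.min(),x.max(),y.min(),y.max(),"before",b)
E
```

```text
time_s: 10.6
tcp_pos: [0.5459, -0.1218, 0.0876]
orientation: [0.707, -0.706, 0.018, -0.015]
ft_force: [0.8, 0.4, -0.1]
grip_width: 0.003
time_s: 11.1
tcp_pos: [0.5145, 0.0175, 0.1286]
orientation: [0.709, -0.705, 0.012, -0.012]
ft_force: [0.3, -0.4, -0.2]
grip_width: 0.008
11.2 [0.5148 0.01   0.129 ] [-0.93 -0.01  0.89]
253 271.24505928853756 230.77865612648222 260 282 223 240 before 254 271.26 230.81; 260-282, 223-240
272 370.7389705882353 202.51470588235293 360 379 192 213 before 272 370.74 202.51 360-379 192-213
```

View pics/p8.png

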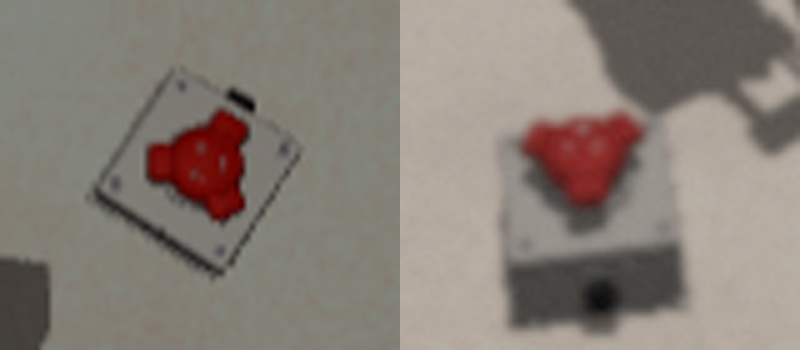

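The stop's masks match the start picture in both views, (271.2,230.8) and (370.7,202.5), so it is out and home. Now the reset button.

```bash
python3 -m handwheel '[{"offset":[7,0,43],"rotation":[0,0,0],"gripper":255},{"offset":[7,0,42],"rotation":[0,0,0],"gripper":255},{"offset":[0,0,42],"rotation":[0,0,0],"gripper":255},{"offset":[0,0,0],"rotation":[0,0,0],"gripper":255},{"offset":[0,0,0],"rotation":[0,0,0],"gripper":255}]'
python3 -m handwheel '[{"offset":[0,20,0],"rotation":[0,0,0],"gripper":255},{"offset":[0,15,0],"rotation":[0,0,0],"gripper":255},{"offset":[0,0,0],"rotation":[0,0,0],"gripper":255},{"offset":[0,0,0],"rotation":[0,0,0],"gripper":255}]'
python3 snap.py p9 b
```

```text
time_s: 11.7
tcp_pos: [0.535, 0.1337, 0.1287]
orientation: [-0.706, 0.707, -0.016, 0.017]
ft_force: [-0.5, -1.4, -0.5]
grip_width: 0.003
time_s: 12.1
tcp_pos: [0.5352, 0.132, 0.0942]
orientation: [-0.706, 0.707, -0.018, 0.018]
ft_force: [0.5, -0.3, -0.2]
grip_width: -0.0
12.2 [0.5356 0.1331 0.0948] [ 0.41 -0.03 -0.28]
```

View pics/p9.png

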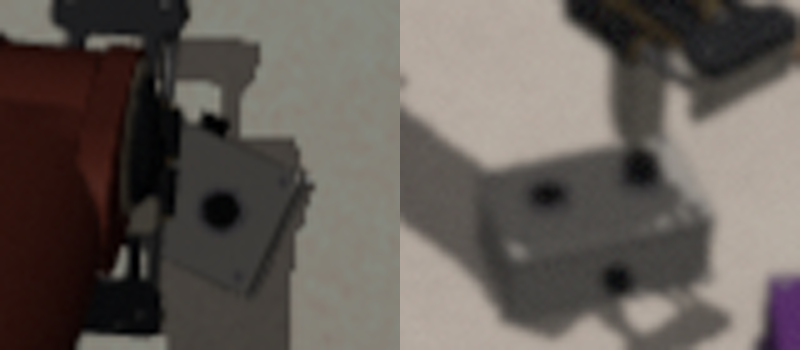

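The shut fingertips (635,125) stand right over the raised button (640,165), well clear of the flush one at (545,195). I'll shift 3 mm in +y and press.

```bash
python3 -m handwheel '[{"offset":[0,7,3],"rotation":[0,0,0],"gripper":255},{"offset":[0,8,0],"rotation":[0,0,0],"gripper":255},{"offset":[0,0,0],"rotation":[0,0,0],"gripper":255}]'
python3 -m handwheel '[{"offset":[0,3,0],"rotation":[0,0,0],"gripper":255},{"offset":[0,3,0],"rotation":[0,0,0],"gripper":255},{"offset":[0,0,0],"rotation":[0,0,0],"gripper":255}]'
python3 -m handwheel '[{"offset":[0,1.5,0],"rotation":[0,0,0],"gripper":255},{"offset":[0,1,0],"rotation":[0,0,0],"gripper":255},{"offset":[0,0,0],"rotation":[0,0,0],"gripper":255},{"offset":[0,0,0],"rotation":[0,0,0],"gripper":255}]'
```

```text
time_s: 12.5
tcp_pos: [0.5342, 0.1378, 0.0778]
orientation: [-0.707, 0.707, -0.017, 0.016]
ft_force: [-0.0, 0.2, 1.0]
grip_width: 0.005
time_s: 12.8
tcp_pos: [0.5347, 0.1377, 0.0729]
orientation: [0.707, -0.707, 0.017, -0.016]
ft_force: [-2.1, -0.3, 5.1]
grip_width: 0.001
time_s: 13.2
tcp_pos: [0.5348, 0.1377, 0.0713]
orientation: [0.707, -0.707, 0.017, -0.017]
ft_force: [-2.9, 0.4, 10.3]
grip_width: 0.006
```

10 N at z = 71 mm means the button is at its stop. I'll release it straight up and check.

```bash
python3 -m handwheel '[{"offset":[0,-6,0],"rotation":[0,0,0],"gripper":255},{"offset":[0,-20,0],"rotation":[0,0,0],"gripper":255},{"offset":[0,-40,0],"rotation":[0,0,0],"gripper":255},{"offset":[0,-40,0],"rotation":[0,0,0],"gripper":255},{"offset":[0,-20,0],"rotation":[0,0,0],"gripper":255}]'
python3 -m handwheel '[{"offset":[-20,0,40],"rotation":[0,0,0],"gripper":255},{"offset":[-20,0,40],"rotation":[0,0,0],"gripper":255},{"offset":[-10,0,40],"rotation":[0,0,0],"gripper":255},{"offset":[0,0,40],"rotation":[0,0,0],"gripper":255},{"offset":[0,0,0],"rotation":[0,0,0],"gripper":255}]'
python3 -m handwheel '[{"offset":[0,0,0],"rotation":[0,0,0],"gripper":255},{"offset":[0,0,0],"rotation":[0,0,0],"gripper":255}]'
python3 snap.py p10 b
python3 - <<'E'
from h import *
for n,b in(("s",(305,165,360,200)),("t",(250,200,305,245))):
  for f in("scene0" if n=="s" else "top0","p10_"+n):
    g=cv2.imread(f"pics/{f}.png").max(2);M=np.zeros(g.shape,np.uint8);M[b[1]:b[3],b[0]:b[2]]=g[b[1]:b[3],b[0]:b[2]]<60
    k,l,st,c=cv2.connectedComponentsWithStats(M,connectivity=4)
    print(f,[(st[i,4],c[i].round(2)) for i in range(1,k) if st[i,4]>14])
for f in("scene0","p10_s"):
    a=cv2.imread(f"pics/{f}.png");hsv=cv2.cvtColor(a,cv2.COLOR_BGR2HSV);m=((hsv[...,1]>120)&((hsv[...,0]<12)|(hsv[...,0]>168)))[215:265,250:295]
    y,x=np.nonzero(m);print("stop",len(x),x.mean()+250,y.mean()+215)
E
```

```text
time_s: 13.7
tcp_pos: [0.5368, 0.1372, 0.1994]
orientation: [0.707, -0.707, 0.015, -0.019]
ft_force: [0.7, -0.2, -0.1]
grip_width: 0.003
time_s: 14.2
tcp_pos: [0.4906, 0.3078, 0.1952]
orientation: [0.708, -0.706, 0.013, -0.012]
ft_force: [-0.6, -1.0, -0.7]
grip_width: 0.007
time_s: 14.4
tcp_pos: [0.493, 0.2978, 0.1961]
orientation: [-0.706, 0.707, -0.017, 0.018]
ft_force: [0.5, -0.9, 0.5]
grip_width: 0.005
14.5 [0.4931 0.2977 0.1964] [ 0.91 -0.14  1.43]
scene0 [(np.int32(31), array([342.74, 173.48])), (np.int32(16), array([324. , 178.5])), (np.int32(48), array([337.98, 195.21]))]
p10_s [(np.int32(32), array([342.66, 173.47])), (np.int32(16), array([324. , 178.5])), (np.int32(21), array([314.43, 192.19])), (np.int32(44), array([337.95, 195.2 ]))]
top0 [(np.int32(23), array([282.83, 209.83])), (np.int32(46), array([265.39, 218.  ])), (np.int32(55), array([295.56, 232.24])), (np.int32(47), array([283.57, 226.68]))]
p10_t [(np.int32(16), array([282.5, 209.5])), (np.int32(45), array([265.44, 217.93])), (np.int32(43), array([295.37, 232.16])), (np.int32(42), array([283.52, 226.81]))]
stop 254 271.25984251968504 230.80708661417322
stop 252 271.26984126984127 230.76190476190476
```

View pics/p10_s.png

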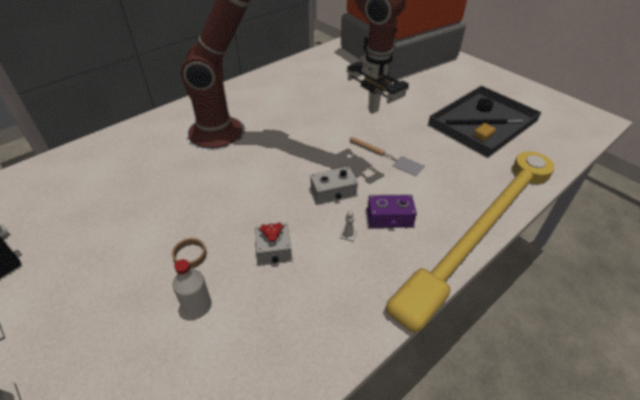

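Both buttons, at (342.7,173.5) and (324,178.5), and the stop head, at (271.3,230.8), are back where they started. Nothing else has moved and the arm is clear, so I'm handing it in.

```bash
python3 -c "
from bench import workorder
print(workorder.sign_off())"
```

```text
the job is handed in; nothing more can be done
None
```

The emergency stop check is done in the order asked and handed in at about 14.5 s of the 53 s allowed.

- **Press and latch:** I pushed the mushroom head straight in with the shut fingertips, to about 8.5 mm at 10.7 N. With the fingers clear, it stayed in by itself about 6 mm down.
- **Twist and release:** I pushed the +y lobe clockwise with the shut fingertips until the head sprang out. Afterwards its outline matched the starting picture in both cameras, so it is out and back home.
- **Reset button:** I pressed the raised button to its stop, with 10 N at a fingertip height of 71 mm. After I let go, it was back at its starting pixels in both cameras.

In the last pictures the start button was unchanged, the other things on the bench looked unmoved, and the arm was clear of everything.

No check failed. The two cameras' positions differed by 2 to 5 mm, and the lobe met the fingertip about 8 mm later than I had worked out. Neither affected the result.

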